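# Pop the red saucer out of the rack and trap it

### The job

Press the yellow key on the saucer rack so that the spring pops the red saucer out of its parking place, and trap the saucer with the other finger in the lane beside the key, before it rolls away towards the mouth. Only press and block with the outside of the fingers: do not pinch or lift the saucer, and leave the two stored saucers, the jar and the vinegar dish where they are. Finish while still holding the popped saucer stopped with the finger.

Things in the scene. Friction and masses are not known exactly. Their poses are not given: they have to be found in the camera images.
- rack: Fixed saucer rack of white and grey plastic and steel, base 235 x 215 mm. Origin on the cart top, straight below the centre of the parked red saucer. +x: the way the red saucer rolls out; +y: towards the stored saucers; -y: towards the yellow key. Tallest parts: pusher bracket 98 mm (x = -78 mm), wire dividers of the stored saucers 87 mm (x -47 to +7, y +38 to +92 mm).
- lane_mouth (a point): Open lower end of the lane (middle of its floor, rack x = 126 mm). The lane runs straight along rack x at y = 0. Its floor slopes 5 degrees down to the mouth: 40 mm above the cart top at x = 0, 34 mm at x = 72 mm. Rails 23 mm apart over their outsides stand 14 mm above the floor (48 mm above the cart top at x = 72 mm). A saucer not stopped rolls off here in about a second or less.
- pusher (a joint): Travel of the spring pusher behind the red saucer, m: 0 at the start, 0.032 fully out. It pushes the saucer towards the mouth with about 0.5 N at first, 0.2 N when out.
- red_saucer: Red melamine dipping saucer standing on edge in the lane, 70 mm across, 12 mm thick, about 90 g, free to roll along the lane. Origin at its centre, 75 mm above the cart top when parked; y axis: the disc's axis. Parked, it leans on a 12 mm high yellow gate blade in the lane. It is popped when over 10 mm on from there, and lost beyond 65 mm.
- key (a joint): How far the yellow key is pressed down, m: 0 up, 0.014 at its stop. Spring return, about 1.5 N at the start of the travel, 5 N at the stop. The gate blade is part of the key and sinks with it: the saucer is let go at roughly 4 to 9 mm, and the gate is level with the lane floor at about 12 mm. Letting the key up raises the gate again.
- key_top (a point): Centre of the top face of the yellow key, a flat pad 50 mm (rack x) by 44 mm (rack y), at rack x = 72, y = -70 mm, 72 mm above the cart top when up and 58 mm when fully down.
- lane_stop (a point): Point in the air above the lane, straight across the rack from the key (rack x = 72, y = 0, 60 mm above the cart top; 70 mm from the key's centre): a good place for the other finger, 37 mm ahead of the parked saucer's rim. A finger tip 50 to 70 mm above the cart top here clears the rails and stops the saucer at its widest height.
- jar: Amber glass jar with steel twist cap, 68 mm across, 110 mm tall, loose. Origin at the centre of its underside.
- vinegar_dish: Blue ceramic vinegar dish, 80 mm across, 25 mm tall, loose. Origin at the centre of its underside.
- white_saucer: White saucer like the red one, stored on edge in the rack's slot at y = +50 mm. Origin at its centre.
- green_saucer: Green saucer like the red one, stored on edge in the rack's slot at y = +80 mm. Origin at its centre.
Things that resemble listed ones, but are neither listed nor needed, are in the scene too. There is more than one size of the red_saucer; the job needs the larger.

How it is judged:
On the way, in this order (a step that is already met when the one before it is completed fails the run):
1. the yellow key is pressed while the red saucer is still parked (value of joint key above 0.003 m and x of red_saucer in the frame of rack below 0.008 m and contact force between the fingers and key above 0.3 N).
2. the popped red saucer is stopped in the lane by a finger (x of red_saucer in the frame of rack between 0.01 and 0.065 m and z of red_saucer in the frame of rack between 0.055 and 0.09 m and y of red_saucer in the frame of rack between -0.01 and 0.01 m and contact force between the fingers and red_saucer above 0.04 N and linear speed of red_saucer below 0.02 m/s), for 0.3 s.
At the end, for the whole second after the job is handed in: The red saucer stands in the lane between 10 and 65 mm past its parking place, within 10 mm of the lane's middle, not lifted, at rest (under 20 mm/s) and leaning on a finger with more than 0.04 N (all of step 2); the arm keeps its last pose, push and grip.
It fails at once if the red saucer rolled away (over 70 mm from its parking place) (x of red_saucer in the frame of rack above 0.07 m).
It fails at once if the red saucer was lifted (centre over 95 mm above the cart top) (z of red_saucer in the frame of rack above 0.095 m).
It fails at once if a stored saucer, the jar or the vinegar dish was disturbed (moved over 20 mm) (distance of any of jar, vinegar_dish, white_saucer, green_saucer from where it was at the start of the episode above 0.02 m).
It also fails if it takes over 32 s, if anything falls off the work surface, if the arm or the gripper's body presses on something with over 40 N, if the wrist force passes 120 N, or if a joint passes its speed limit or range.

### The arm

A 6-joint arm with a two-finger parallel gripper is mounted at the origin on the work surface. World frame = base frame: x ahead of the robot, y to its left, z up, the work surface at z = 0. Lengths are in m, angles in rad, forces in N, time in s.
With the tool pointing down it reaches from about 0.375 to 0.975 m from the base axis. Payload 3.8 kg.
Tool frame: the origin (TCP) lies midway between the tips of the shut fingers; the grasp point (between the pads) lies 19 mm behind it; z points along the fingers, y is the line along which they close (so a half turn about z gives the same grasp; the last joint's range is limited). The gripper opens to 85 mm and grips with 20 to 120 N. Pads are 22 mm wide; open, the fingers measure 114 mm over their backs; the gripper's body (76 mm by 85 mm) begins 54 mm behind the grasp point. The pads swing forward as they close: fully open they stand 13 mm farther back than shut.
Start: joints at [-1.14, 0.264, 1.604, -0, 1.274, -0.037], TCP at [0.304, -0.602, 0.231] pointing down, gripper open.
Joint ranges: [-2.63, 2.63], [-0.94, 2.18], [0.31, 2.57], [-1.31, 4.45], [0, 2.66], [-2.55, 2.55]. Speed limits (rad/s): [2.57, 2.57, 3.14, 3.14, 3.14, 3.14].

### API

Orientations are given as a rotation vector (axis times angle).
In Python, from workcell import bot, imaging gives the robot as it stands.
- The arm moves only by the tool step_arm, never from a script. Its argument "series" is a list of rows, each an object of numbers: "grip": the closure, from -1 (fully open) to 1 (shut); "x", "y", "z": the shift along the tool's x, y, z normalised to -1 to 1, where 1 is 500 mm; "ax", "ay", "az": the turn, a rotation vector about the tool's x, y, z normalised to -1 to 1, where 1 is 30 degrees. A call has 1 to 12 rows; each row is the pose to reach, as a shift and turn from the pose commanded when the call began, along the tool's axes at that moment; what a row does not reach only later rows make up. A row lasts 1/10 s, in which the tool goes at most 50 mm and 8.59 degrees, less where a joint would pass 70% of its speed; a pose out of reach is approached as far as the arm can. A call with a number of a shift or a turn outside -1 to 1 is refused whole. A call with a gripper value outside its range is refused whole. The fingers move at their own pace and stop on an object; "force" is the grip in N (left out, the last holds). Time passes only in rows, so rows that repeat a pose let the fingers close. It gives the time, the measured TCP pose, the force, the opening and the grip force at its end, in the units of the state.
- bot.read_state(): the state, without advancing time (a new reading comes with each control period).
- imaging.read_camera(name): name is "side" or "top" or "wrist"; returns a dict with "img" (384x512x3 uint8, red, green, blue), "fx", "fy", "cx", "cy" (pixels), "R" (3x3) and "t" (3): a world point X has camera coordinates R X + t. Camera axes: x right, y down, z forward; pixel columns grow to the right and rows downward; lengths in m; the calibration is good to about 2 mm. A picture is of the moment at which its call begins. There is no depth.
- bot.finish_job(): hands the job in; it is judged then, once.
The state is a dict: "time": time; "q": joint angles; "joint_vel": joint speeds; "joint_torque": joint torques, N m; "tool_pos": TCP position; "tcp_rot": TCP orientation; "wrist_force": force on the tool from outside, world axes, zero at the start; "torque": the same for the moment, N m; "width": opening from 0.0 (shut) to 1.0 (fully open); "grip_force": force on a finger pad.
Only numpy, scipy, OpenCV 4.12 (cv2) and the standard library are available. Lean on these libraries where they do the work, as an engineer would, in place of code of your own. Each camera call takes 0.05 s, during which the arm holds its last target. There are 200 camera calls.

## Working session

There is one attempt and no reset: what is moved stays moved. The work goes in short steps, Python scripts to look and compute and a tool call to move; the robot and the scene stay as the last step left them, time stands still between calls to the robot, and variables do not carry over. Pictures are saved under pics/ and viewed, at most 10 in all, crops included, and the job is handed in when it is done.

Besides the shell and the picture viewer there is one more tool, called after ">>>" in YAML: its name, and indented under it one key for each argument. step_arm: Moves the arm, as the interface text tells. Scaled input: -1 to 1 covers 500 mm each way for a shift and 30 degrees each way for a turn. Its arguments: {"type":"object","properties":{"series":{"type":"array","items":{"type":"object","properties":{"grip":{"type":"number"},"x":{"type":"number","minimum":-1,"maximum":1},"y":{"type":"number","minimum":-1,"maximum":1},"z":{"type":"number","minimum":-1,"maximum":1},"ax":{"type":"number","minimum":-1,"maximum":1},"ay":{"type":"number","minimum":-1,"maximum":1},"az":{"type":"number","minimum":-1,"maximum":1}}}},"force":{"type":"number"}},"required":["series"]}

```bash
mkdir -p pics
python3 - <<'E'
from workcell import bot, imaging
import cv2,pickle
d={n:imaging.read_camera(n) for n in("side","top","wrist")}
pickle.dump(d,open("cams.pkl","wb"))
for n in("side","top"):cv2.imwrite(f"pics/{n}.png",cv2.resize(d[n]["img"][...,::-1],(800,600),interpolation=cv2.INTER_CUBIC))
s=bot.read_state();print(s)
for n in d:print(n,d[n]["fx"],d[n]["cx"],d[n]["cy"],d[n]["R"],d[n]["t"])
E
```

```text
{'time': 0.15, 'q': array([-1.13988914e+00,  2.64566177e-01,  1.60510497e+00,  1.96731370e-05,
        1.27370554e+00, -3.69047278e-02]), 'joint_vel': array([ 0.00090069, -0.00180345, -0.00438136, -0.00061202,  0.00191127,
        0.00032199]), 'joint_torque': array([ 5.82321591e-04, -5.15906489e+01, -3.67959774e+01, -4.60799936e-05,
        8.11008940e-03, -1.97243992e-05]), 'tool_pos': array([ 0.3041355 , -0.60193908,  0.2302333 ]), 'tcp_rot': array([-3.05433897e+00, -7.27739615e-01,  5.19243672e-04]), 'wrist_force': array([-0.58444871,  0.29256799,  0.16832222]), 'torque': array([-0.00152133, -0.03323205,  0.04894706]), 'grip_force': 0.0, 'width': 1.000347050637772}
side 410.7522872527454 252.96100447338284 197.34608362527817 [[ 0.97451212 -0.22427909  0.00500189]
 [-0.16339048 -0.72487099 -0.66922762]
 [ 0.15371949  0.65135316 -0.74304063]] [-0.50130231  0.19753989  0.73033645]
top 443.41241480003146 253.19036364990515 200.6249725121385 [[-0.02562511 -0.99966136  0.00452961]
 [-0.99310446  0.02493799 -0.11454968]
 [ 0.11439792 -0.00743372 -0.99340719]] [0.08465585 0.50939693 0.92177281]
wrist 339.5549532506282 253.47027137670014 188.11811912067512 [[ 4.51212130e-01 -8.92416363e-01 -8.05566593e-04]
 [-8.50454161e-01 -4.30268934e-01  3.02648911e-01]
 [-2.70435451e-01 -1.35873762e-01 -9.53101772e-01]] [-0.67376258 -0.03997435  0.37971929]
```

View pics/side.png

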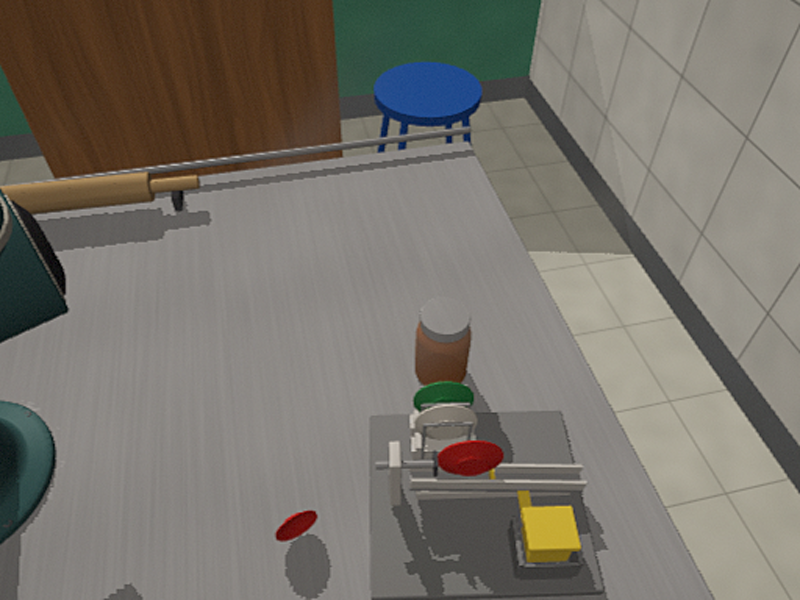

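View pics/top.png

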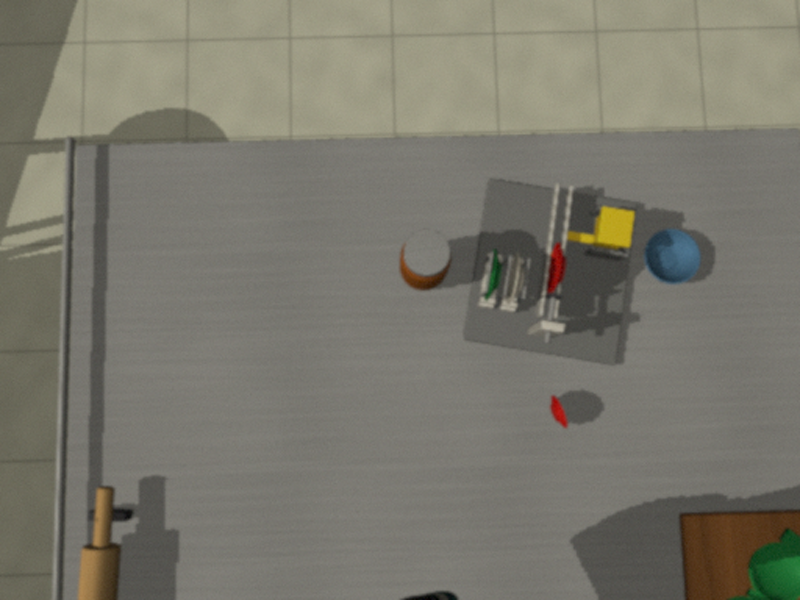

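The side view shows the rack at lower right: key around (550,532), red saucer at (470,458). In the top view the key is at (614,228), the saucer at (556,268), the dish at (672,256) and the jar at (425,258). I'll enlarge both to read the corners.

Run:
```python
import cv2,pickle
d=pickle.load(open("cams.pkl","rb"))
for n,(u,v,w,h) in {"top":(290,108,128,96),"side":(232,255,160,120)}.items():
    c=d[n]["img"][v:v+h,u:u+w,::-1];cv2.imwrite(f"pics/{n}_c.png",cv2.resize(c,(800,600),interpolation=cv2.INTER_CUBIC))
```

```text
(no output)
```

View pics/top_c.png

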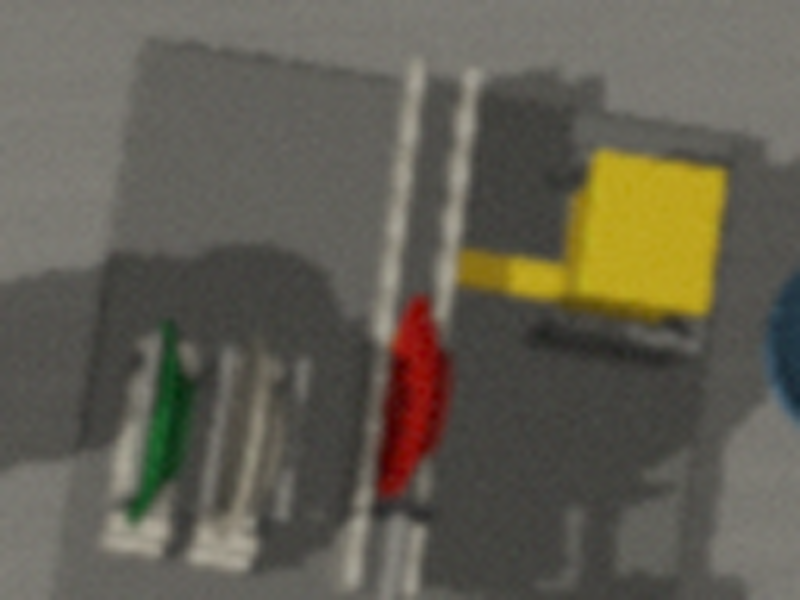

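View pics/side_c.png

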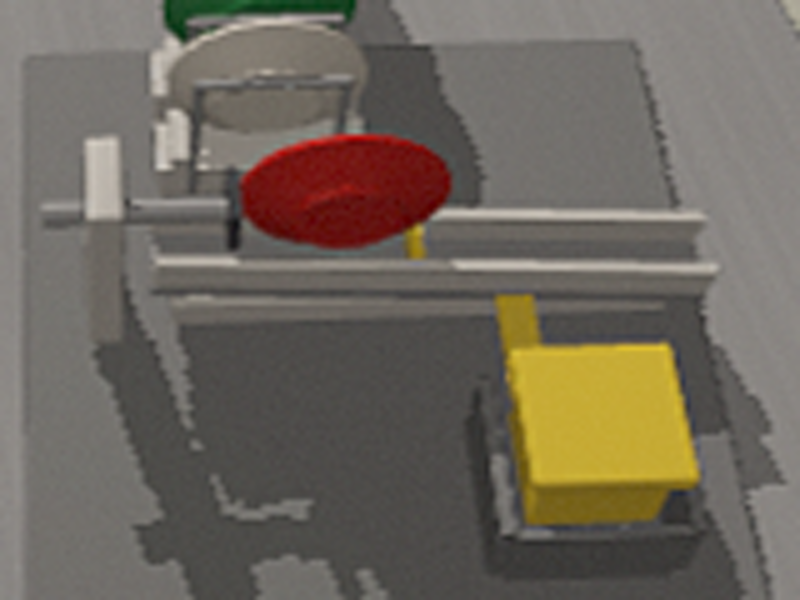

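Corner readings, all in crop pixels. Top: key corners (598,150), (727,168), (712,316), (580,300); rail ends (418,60), (472,70). Side: key corners (508,347), (670,343), (698,480), (533,485). I'll fit the rack pose from these.

```bash
cat > h.py <<'E'
import numpy as np
from scipy.spatial.transform import Rotation as Ro
from workcell import bot
def plan(X,w):
    """shift (units of 500mm) and turn (units of 30deg) to world TCP X, tool y along world yaw w (down)"""
    s=bot.read_state();R0=Ro.from_rotvec(s["tcp_rot"])
    out=[]
    for k in(0,np.pi):
        y=np.array([np.cos(w+k),np.sin(w+k),0]);z=np.array([0,0,-1.]);x=np.cross(y,z)
        T=R0.inv()*Ro.from_matrix(np.c_[x,y,z]);out.append(T.as_rotvec())
    rv=min(out,key=np.linalg.norm)
    return R0.inv().apply(X-s["tool_pos"])/.5, np.degrees(rv)/30, s
E
python3 - <<'E'
import pickle,numpy as np
from scipy.optimize import least_squares
from h import plan
d=pickle.load(open("cams.pkl","rb"))
P=[(97,-48,72),(97,-92,72),(47,-92,72),(47,-48,72)]
obs=[("top",p,(290+(u-3)/6.25,108+(v-3)/6.25)) for p,(u,v) in zip(P+[(126,10.5,43),(126,-10.5,43)],[(598,150),(727,168),(712,316),(580,300),(418,60),(472,70)])]
obs+=[("side",p,(232+(u-2)/5,255+(v-2)/5)) for p,(u,v) in zip(P+[(0,0,75)],[(670,343),(698,480),(533,485),(508,347),(347,190)])]
def W(r,p):
    c,s=np.cos(r[2]),np.sin(r[2]);p=np.array(p)/1e3
    return np.array([r[0]+c*p[0]-s*p[1],r[1]+s*p[0]+c*p[1],p[2]])
def f(r):
    o=[]
    for n,p,uv in obs:
        C=d[n];q=C["R"]@W(r,p)+C["t"];o+=[C["fx"]*q[0]/q[2]+C["cx"]-uv[0],C["fy"]*q[1]/q[2]+C["cy"]-uv[1]]
    return np.array(o)
s=least_squares(f,[.7,-.1,0],loss="soft_l1");r=s.x
print(r,np.degrees(r[2]));print(f(r).reshape(-1,2).round(1))
np.save("rack.npy",r)
X=W(r,(72,-35,190));print(X,np.hypot(*X[:2]),W(r,(72,-70,72)),W(r,(72,0,60)))
print(plan(X,r[2]+np.pi/2)[:2])
E
```

```text
[ 0.56021617 -0.14189591 -0.2010898 ] -11.521597094243852
[[ 0.5 -0.5]
 [ 0.7  0.3]
 [-0.1 -0.2]
 [ 0.  -1.3]
 [ 0.4  0. ]
 [ 1.4  0.1]
 [-0.4 -0.9]
 [ 0.1 -0.3]
 [-0.3 -0.5]
 [ 0.1 -1. ]
 [-0.8  2.3]]
[ 0.62377453 -0.19057173  0.19      ] 0.652236340490766 [ 0.61678372 -0.22486646  0.072     ] [ 0.63076533 -0.156277    0.06      ]
(array([ 0.9415821 , -0.44592651,  0.08134109]), array([-3.32979193e-03,  9.82801876e-04,  1.27749680e+00]))
```

>>> step_arm:
  series:
    - {"x": 0.94,"y": -0.446,"z": 0.08,"az": 1,"grip": -0.3}
    - {"x": 0.94,"y": -0.446,"z": 0.08,"az": 1,"grip": -0.3}
    - {"x": 0.94,"y": -0.446,"z": 0.08,"az": 1,"grip": -0.3}
    - {"x": 0.94,"y": -0.446,"z": 0.08,"az": 1,"grip": -0.3}
    - {"x": 0.94,"y": -0.446,"z": 0.08,"az": 1,"grip": -0.3}
    - {"x": 0.94,"y": -0.446,"z": 0.08,"az": 1,"grip": -0.3}
    - {"x": 0.94,"y": -0.446,"z": 0.08,"az": 1,"grip": -0.3}
    - {"x": 0.94,"y": -0.446,"z": 0.08,"az": 1,"grip": -0.3}
    - {"x": 0.94,"y": -0.446,"z": 0.08,"az": 1,"grip": -0.3}
    - {"x": 0.94,"y": -0.446,"z": 0.08,"az": 1,"grip": -0.3}
    - {"x": 0.94,"y": -0.446,"z": 0.08,"az": 1,"grip": -0.3}
    - {"x": 0.94,"y": -0.446,"z": 0.08,"az": 1,"grip": -0.3}

```text
validation failed for argument at $.se...
```

```bash
cat > w.py <<'E'
import numpy as np
from h import plan
r=np.load("rack.npy")
def W(p):
    c,s=np.cos(r[2]),np.sin(r[2]);p=np.array(p)/1e3
    return np.array([r[0]+c*p[0]-s*p[1],r[1]+s*p[0]+c*p[1],p[2]])
def rel(p):
    a,b,s=plan(W(p),r[2]+np.pi/2)
    print(a.round(4),b.round(4),"t",s["time"],s["tool_pos"].round(4),s["wrist_force"].round(2),s["width"],s["q"].round(2))
E
python3 -c "
from w import *
rel((72,-35,150))"
```

```text
[ 0.9416 -0.4458  0.1613] [-3.3000e-03  1.0000e-03  1.2775e+00] t 0.15 [ 0.3041 -0.6019  0.2302] [-0.58  0.29  0.17] 1.000347050637772 [-1.14  0.26  1.61  0.    1.27 -0.04]
```

The call was refused and nothing moved. I'll retry with every field given.

>>> step_arm:
  series:
    - {"x": 0.94,"y": -0.446,"z": 0.08,"ax": 0.0,"ay": 0.0,"az": 0.99,"grip": -0.3}
    - {"x": 0.94,"y": -0.446,"z": 0.08,"ax": 0.0,"ay": 0.0,"az": 0.99,"grip": -0.3}
    - {"x": 0.94,"y": -0.446,"z": 0.08,"ax": 0.0,"ay": 0.0,"az": 0.99,"grip": -0.3}
    - {"x": 0.94,"y": -0.446,"z": 0.08,"ax": 0.0,"ay": 0.0,"az": 0.99,"grip": -0.3}
    - {"x": 0.94,"y": -0.446,"z": 0.08,"ax": 0.0,"ay": 0.0,"az": 0.99,"grip": -0.3}
    - {"x": 0.94,"y": -0.446,"z": 0.08,"ax": 0.0,"ay": 0.0,"az": 0.99,"grip": -0.3}
    - {"x": 0.94,"y": -0.446,"z": 0.08,"ax": 0.0,"ay": 0.0,"az": 0.99,"grip": -0.3}
    - {"x": 0.94,"y": -0.446,"z": 0.08,"ax": 0.0,"ay": 0.0,"az": 0.99,"grip": -0.3}
    - {"x": 0.94,"y": -0.446,"z": 0.08,"ax": 0.0,"ay": 0.0,"az": 0.99,"grip": -0.3}
    - {"x": 0.94,"y": -0.446,"z": 0.08,"ax": 0.0,"ay": 0.0,"az": 0.99,"grip": -0.3}
    - {"x": 0.94,"y": -0.446,"z": 0.08,"ax": 0.0,"ay": 0.0,"az": 0.99,"grip": -0.3}
    - {"x": 0.94,"y": -0.446,"z": 0.08,"ax": 0.0,"ay": 0.0,"az": 0.99,"grip": -0.3}

```text
time: 1.35
tool_pos: [0.6247, -0.1881, 0.1903]
tcp_rot: [-3.139, 0.073, 0.001]
wrist_force: [0.0, -0.2, -0.2]
width: 0.651
grip_force: 0.0
```

```bash
python3 -c "
from w import *
rel((72,-35,150))"
```

```text
[-0.0016  0.0052  0.0805] [-0.0023  0.0017  0.2958] t 1.35 [ 0.6247 -0.1881  0.1903] [ 0.05 -0.2  -0.16] 0.6505839322715457 [-0.33  0.25  1.7   0.    1.19  1.29]
```

>>> step_arm:
  series:
    - {"x": 0.0,"y": 0.0052,"z": 0.0,"ax": 0.0,"ay": 0.0,"az": 0.296,"grip": -0.3}
    - {"x": -0.0016,"y": 0.0052,"z": 0.08,"ax": 0.0,"ay": 0.0,"az": 0.296,"grip": -0.3}
    - {"x": -0.0016,"y": 0.0052,"z": 0.15,"ax": 0.0,"ay": 0.0,"az": 0.296,"grip": -0.3}
    - {"x": -0.0016,"y": 0.0052,"z": 0.18,"ax": 0.0,"ay": 0.0,"az": 0.296,"grip": -0.3}
    - {"x": -0.0016,"y": 0.0052,"z": 0.18,"ax": 0.0,"ay": 0.0,"az": 0.296,"grip": -0.3}

```text
time: 1.85
tool_pos: [0.6194, -0.1939, 0.0978]
tcp_rot: [-3.124, 0.323, 0.01]
wrist_force: [0.4, 0.6, -0.1]
width: 0.648
grip_force: 0.0
```

Run:
```python
from w import *
from workcell import imaging
import cv2
rel((72,-35,80))
C=imaging.read_camera("side");im=C["img"][200:380,200:440,::-1];im=cv2.resize(im,(800,600),interpolation=cv2.INTER_CUBIC)
# expected tips' bottoms
for p in((72,0,100),(72,-70,100)):
    q=C["R"]@W(p)+C["t"];u=(C["fx"]*q[0]/q[2]+C["cx"]-200)*800/240;v=(C["fy"]*q[1]/q[2]+C["cy"]-200)*600/180
    cv2.circle(im,(int(u),int(v)),3,(255,0,255),-1);print(u,v)
cv2.imwrite("pics/s2.png",im)
```

```text
[ 0.0075 -0.0083  0.0356] [-0.0013  0.013  -0.01  ] t 1.85 [ 0.6194 -0.1939  0.0978] [ 0.44  0.59 -0.15] 0.6479415492961952 [-0.34  0.33  1.78 -0.    1.04  1.44]
489.6797863737777 287.2677216305029
517.9236161083517 428.0189418036332
```

View pics/s2.png

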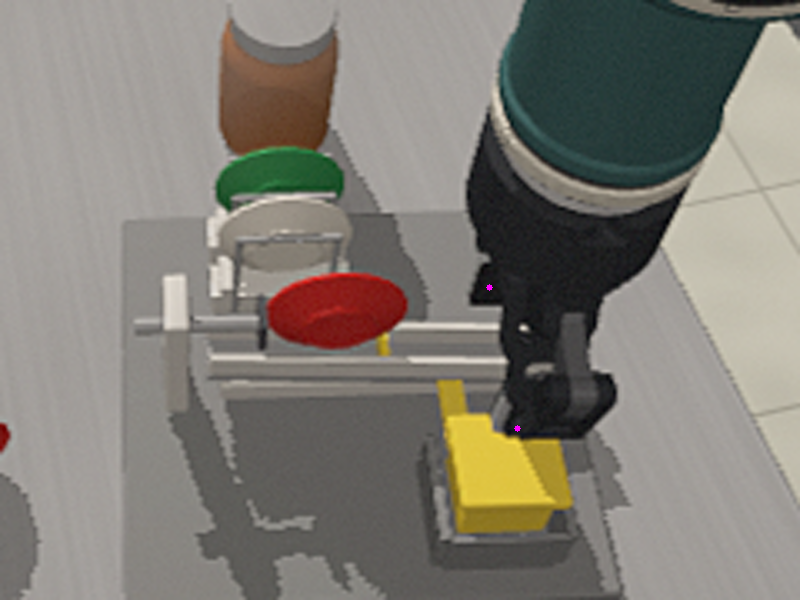

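The fingers straddle correctly: the far finger's left edge is at about (472,300) over the lane, and the near finger at about (505,430) is over the key, matching the projections. I'll settle and go lower.

>>> step_arm:
  series:
    - {"x": 0.0,"y": 0.0,"z": 0.02,"ax": 0.0,"ay": 0.0,"az": 0.0,"grip": -0.3}
    - {"x": 0.0,"y": 0.0,"z": 0.02,"ax": 0.0,"ay": 0.0,"az": 0.0,"grip": -0.3}
    - {"x": 0.0,"y": 0.0,"z": 0.02,"ax": 0.0,"ay": 0.0,"az": 0.0,"grip": -0.3}
    - {"x": 0.0,"y": 0.0,"z": 0.02,"ax": 0.0,"ay": 0.0,"az": 0.0,"grip": -0.3}

```text
time: 2.3
tool_pos: [0.6231, -0.1943, 0.0924]
tcp_rot: [3.125, -0.322, 0.003]
wrist_force: [-0.5, 0.1, 0.6]
width: 0.649
grip_force: 0.0
```

```bash
python3 -c "
from w import *
rel((72,-35,80))"
```

```text
[-0.0002 -0.0076  0.0248] [ 0.0006 -0.0034 -0.0083] t 2.3 [ 0.6231 -0.1943  0.0924] [-0.45  0.06  0.61] 0.6493471325555296 [-0.34  0.34  1.78 -0.    1.02  1.44]
```

>>> step_arm:
  series:
    - {"x": 0.0,"y": -0.0076,"z": 0.01,"ax": 0.0,"ay": 0.0,"az": 0.0,"grip": -0.3}
    - {"x": 0.0,"y": -0.0076,"z": 0.02,"ax": 0.0,"ay": 0.0,"az": 0.0,"grip": -0.3}
    - {"x": 0.0,"y": -0.0076,"z": 0.032,"ax": 0.0,"ay": 0.0,"az": 0.0,"grip": -0.3}
    - {"x": 0.0,"y": -0.0076,"z": 0.032,"ax": 0.0,"ay": 0.0,"az": 0.0,"grip": -0.3}
    - {"x": 0.0,"y": -0.0076,"z": 0.032,"ax": 0.0,"ay": 0.0,"az": 0.0,"grip": -0.3}
    - {"x": 0.0,"y": -0.0076,"z": 0.032,"ax": 0.0,"ay": 0.0,"az": 0.0,"grip": -0.3}

```text
time: 2.9
tool_pos: [0.6232, -0.1904, 0.0753]
tcp_rot: [3.125, -0.322, 0.0]
wrist_force: [-0.6, -0.7, 0.2]
width: 0.649
grip_force: 0.0
```

Run:
```python
from w import *
from workcell import imaging
import cv2
rel((72,-35,60))
C=imaging.read_camera("side");im=C["img"][200:380,200:440,::-1];im=cv2.resize(im,(800,600),interpolation=cv2.INTER_CUBIC)
cv2.imwrite("pics/s3.png",im)
```

```text
[0.0011 0.0001 0.0305] [ 0.     -0.     -0.0086] t 2.9 [ 0.6232 -0.1904  0.0753] [-0.6  -0.7   0.21] 0.649466195044822 [-0.33  0.35  1.79 -0.    1.    1.44]
```

View pics/s3.png

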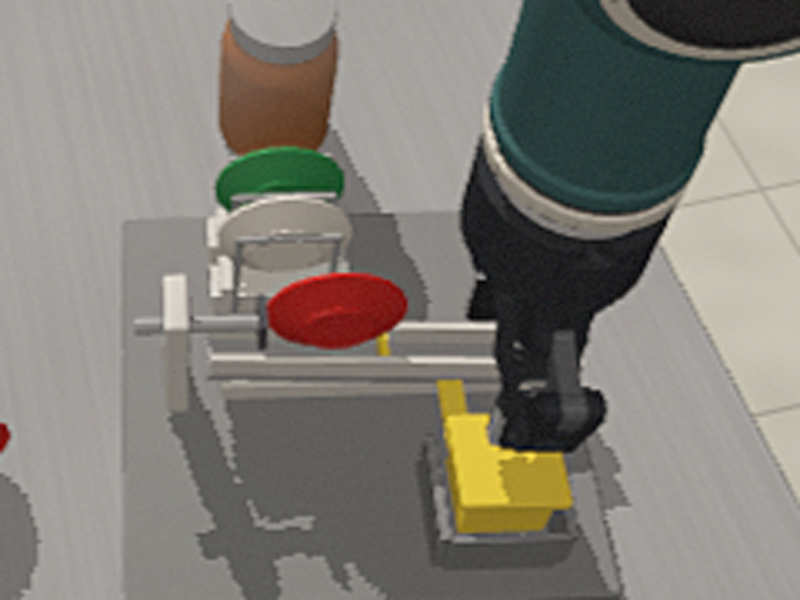

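The saucer is still parked at (337,310). The near fingertip is just above the key at (550,448), and the far finger stands over the lane at (480,315). Pressing slowly now.

>>> step_arm:
  series:
    - {"x": 0.001,"y": 0.0,"z": 0.004,"ax": 0.0,"ay": 0.0,"az": 0.0,"grip": -0.3}
    - {"x": 0.001,"y": 0.0,"z": 0.008,"ax": 0.0,"ay": 0.0,"az": 0.0,"grip": -0.3}
    - {"x": 0.001,"y": 0.0,"z": 0.012,"ax": 0.0,"ay": 0.0,"az": 0.0,"grip": -0.3}
    - {"x": 0.001,"y": 0.0,"z": 0.016,"ax": 0.0,"ay": 0.0,"az": 0.0,"grip": -0.3}
    - {"x": 0.001,"y": 0.0,"z": 0.02,"ax": 0.0,"ay": 0.0,"az": 0.0,"grip": -0.3}
    - {"x": 0.001,"y": 0.0,"z": 0.02,"ax": 0.0,"ay": 0.0,"az": 0.0,"grip": -0.3}
    - {"x": 0.001,"y": 0.0,"z": 0.02,"ax": 0.0,"ay": 0.0,"az": 0.0,"grip": -0.3}

```text
time: 3.65
tool_pos: [0.6236, -0.1905, 0.0654]
tcp_rot: [-3.125, 0.322, 0.0]
wrist_force: [0.1, 1.0, 2.4]
width: 0.652
grip_force: 0.7
```

```bash
python3 -c "
from w import *
rel((72,-35,60))"
```

```text
[0.0004 0.0002 0.0107] [ 0.      0.0002 -0.0085] t 3.65 [ 0.6236 -0.1905  0.0654] [0.06 1.05 2.38] 0.651901455662366 [-0.33  0.36  1.8  -0.    0.98  1.44]
```

In contact at 2.4 N, so the key is down about 3.5 mm. Pressing on to about 13 mm.

>>> step_arm:
  series:
    - {"x": 0.0,"y": 0.0,"z": 0.005,"ax": 0.0,"ay": 0.0,"az": 0.0,"grip": -0.3}
    - {"x": 0.0,"y": 0.0,"z": 0.01,"ax": 0.0,"ay": 0.0,"az": 0.0,"grip": -0.3}
    - {"x": 0.0,"y": 0.0,"z": 0.015,"ax": 0.0,"ay": 0.0,"az": 0.0,"grip": -0.3}
    - {"x": 0.0,"y": 0.0,"z": 0.02,"ax": 0.0,"ay": 0.0,"az": 0.0,"grip": -0.3}
    - {"x": 0.0,"y": 0.0,"z": 0.02,"ax": 0.0,"ay": 0.0,"az": 0.0,"grip": -0.3}
    - {"x": 0.0,"y": 0.0,"z": 0.02,"ax": 0.0,"ay": 0.0,"az": 0.0,"grip": -0.3}
    - {"x": 0.0,"y": 0.0,"z": 0.02,"ax": 0.0,"ay": 0.0,"az": 0.0,"grip": -0.3}
    - {"x": 0.0,"y": 0.0,"z": 0.02,"ax": 0.0,"ay": 0.0,"az": 0.0,"grip": -0.3}
    - {"x": 0.0,"y": 0.0,"z": 0.02,"ax": 0.0,"ay": 0.0,"az": 0.0,"grip": -0.3}
    - {"x": 0.0,"y": 0.0,"z": 0.02,"ax": 0.0,"ay": 0.0,"az": 0.0,"grip": -0.3}

```text
time: 4.65
tool_pos: [0.6239, -0.1905, 0.0555]
tcp_rot: [3.125, -0.322, 0.001]
wrist_force: [0.2, -0.1, 4.7]
width: 0.649
grip_force: 2.5
```

Run:
```python
from w import *
from workcell import imaging
import cv2
rel((72,-35,60))
C=imaging.read_camera("side");im=C["img"][200:380,200:440,::-1];im=cv2.resize(im,(800,600),interpolation=cv2.INTER_CUBIC)
for x in (0,20,26,30):
    q=C["R"]@W((x,0,75-.087*x))+C["t"];print(x,(C["fx"]*q[0]/q[2]+C["cx"]-200)*800/240,(C["fy"]*q[1]/q[2]+C["cy"]-200)*600/180)
cv2.imwrite("pics/s4.png",im)
```

```text
[-0.0002  0.0002 -0.009 ] [ 0.0001 -0.0009 -0.0085] t 4.65 [ 0.6239 -0.1905  0.0555] [ 0.21 -0.09  4.72] 0.6489489468810102 [-0.33  0.38  1.8   0.    0.96  1.44]
0 333.9508443589021 316.2275317894381
20 374.3901247511032 317.1547998961902
26 386.4818442467424 317.43206165098286
30 394.5327567226839 317.6166681597236
```

View pics/s4.png

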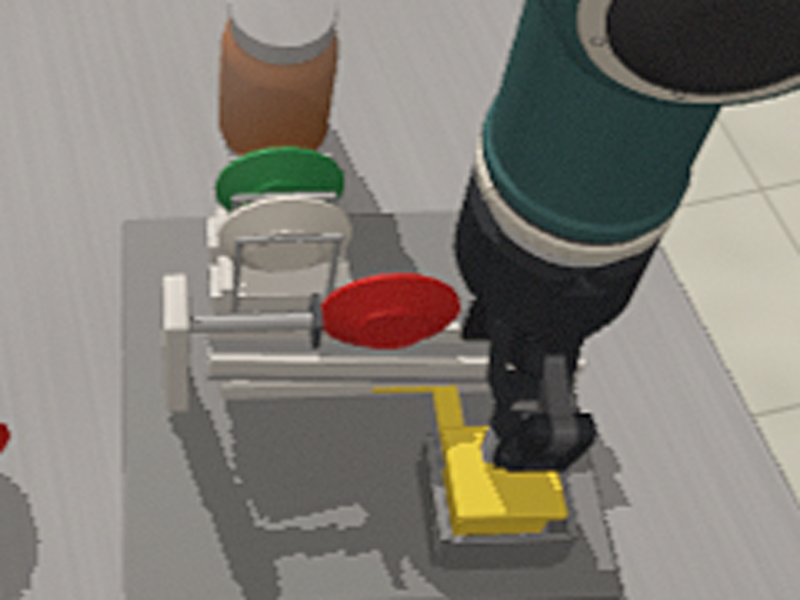

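The saucer has popped to x ≈ 27 mm (centre at (390,311)). Its rim rests against the far finger at (463,320), the pusher is still behind it and the key is down. I'll hold for a second and check that it stays still.

>>> step_arm:
  series:
    - {"x": 0.0,"y": 0.0,"z": 0.0,"ax": 0.0,"ay": 0.0,"az": 0.0,"grip": -0.3}
    - {"x": 0.0,"y": 0.0,"z": 0.0,"ax": 0.0,"ay": 0.0,"az": 0.0,"grip": -0.3}
    - {"x": 0.0,"y": 0.0,"z": 0.0,"ax": 0.0,"ay": 0.0,"az": 0.0,"grip": -0.3}
    - {"x": 0.0,"y": 0.0,"z": 0.0,"ax": 0.0,"ay": 0.0,"az": 0.0,"grip": -0.3}
    - {"x": 0.0,"y": 0.0,"z": 0.0,"ax": 0.0,"ay": 0.0,"az": 0.0,"grip": -0.3}
    - {"x": 0.0,"y": 0.0,"z": 0.0,"ax": 0.0,"ay": 0.0,"az": 0.0,"grip": -0.3}
    - {"x": 0.0,"y": 0.0,"z": 0.0,"ax": 0.0,"ay": 0.0,"az": 0.0,"grip": -0.3}
    - {"x": 0.0,"y": 0.0,"z": 0.0,"ax": 0.0,"ay": 0.0,"az": 0.0,"grip": -0.3}

```text
time: 5.5
tool_pos: [0.6239, -0.1906, 0.0555]
tcp_rot: [3.125, -0.322, 0.001]
wrist_force: [0.3, -0.2, 6.1]
width: 0.654
grip_force: 2.6
```

Run:
```python
from workcell import bot,imaging
import cv2
import numpy as np
a=cv2.imread("pics/s4.png");b=imaging.read_camera("side")["img"][200:380,200:440,::-1];b=cv2.resize(b,(800,600),interpolation=cv2.INTER_CUBIC)
for m in(a,b):
    m=m.astype(int);k=(m[...,2]>110)&(m[...,1]<50)&(m[...,0]<60);k[:,:200]=0
    y,x=np.nonzero(k);print(x.mean(),y.mean(),x.min(),x.max())
```

```text
390.0276272306675 310.25631196298747 322 459
389.9164352770065 310.31931773105913 322 459
```

The saucer hasn't moved, so I'm handing in.

```bash
python3 -c "
from workcell import bot
print(bot.finish_job())"
```

```text
the job is handed in; nothing more can be done
None
```

I pressed the key and the red saucer popped out. The other finger stopped it about 27 mm along the lane, and it was at rest when I handed the job in at about 5.6 s; no verdict was returned.

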